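Post a spent water-filter cartridge through the sprung flap of a take-back box

TASK

At the shop's service desk, take the spent filter cartridge (green top) from the black tray and put it into the white take-back box, post upwards, pushing the orange sprung flap down with it and keeping the flap open until the cartridge is past it. Leave the cartridge at the bottom of the box with the flap sprung fully shut again, and do not disturb the all-white fresh cartridge or the other things on the desk.

Things in the scene. Friction and masses are not known exactly. Their poses are not given: they have to be found in the camera images.
- spent: Spent filter cartridge, to be posted: white ribbed body with green top and green grip post. 38 x 80 mm (x, y), body 75 mm tall to its flat shoulder; on it a central grip post 16 x 18 mm (x, y), 36 mm tall: 111 mm in all. About 220 g, varies. Stands upright in the tray. Origin: centre of its underside; z up, y along the 80 mm width. Same either way round.
- fresh: Fresh filter cartridge, a bystander to leave alone: all white, otherwise the same. 38 x 80 mm (x, y), body 75 mm tall to its flat shoulder; on it a central grip post 16 x 18 mm (x, y), 36 mm tall: 111 mm in all. About 220 g, varies. Stands upright in the tray. Origin: centre of its underside; z up, y along the 80 mm width. Same either way round.
- dropbox: Fixed white take-back box, orange stripe at its foot, clear wall on its +x side: 124 x 176 mm (x, y), 180 mm high, all walls 5 mm. Its flat top has a central oblong mouth 60 mm (x) by 124 mm (y), edged in black, closed by the orange flap. Empty down to its floor, 5 mm above the desk. Origin: centre of its underside on the desk; z up, y along the mouth. Turned up to 0.45 rad about z.
- mouth (a point): Centre of the mouth, level with the top of the box (180 mm above the desk); axes as dropbox.
- flap (a joint): Angle of the orange flap, rad: 0 shut (level, in the mouth), 1.5 wide open (hanging inside). 58 mm (x) by 120 mm (y), 4 mm thick, hinged along the mouth's +x edge (box frame); the free edge swings down into the box. A spring shuts it: 0.14 N m at 0, 0.21 N m at 1.4 rad. It bears the cartridge's weight: the cartridge must be pushed down, 10 to 15 N at first.
- flap_edge (a point): Middle of the flap's free edge, 58 mm from the hinge. The flap presses sideways with about 4 N: a cartridge let go while it bears on it can stick. It drops freely once its shoulder is 58 mm or more below the box top and the flap rests on the fingers; or push it on by its post. Inside the mouth open the fingers only a little. Standing on the box floor it is clear of the flap's swing.
- tray: Fixed shallow black tray, 160 x 300 mm (x, y), floor 4 mm thick, lip 18 mm high, on which both cartridges stand about 140 mm apart. Origin: centre of its underside on the desk.
- tub: Bystander: red open cooking pot with two small black side handles, body 100 mm wide, 85 mm high. Origin: centre of its underside.
- jar: Bystander: amber glass jar, 68 mm wide, 100 mm high. Origin: centre of its underside.
- carton: Bystander: brown carton 70 x 110 x 60 mm high. Origin: centre of its underside.
There are look-alikes about, which are no part of the job. Leave any purple look-alike of the spent alone. There is more than one size of the dropbox; the job needs the larger.

How it is judged:
By the outcome, as a careful person would: the job done as asked, in the order asked, and still so for the second after the job is handed in, with the robot touching nothing.
It also fails if it takes over 45 s, if anything falls off the work surface, if the arm or the gripper's body presses on something with over 40 N, if the wrist force passes 120 N, or if a joint passes its speed limit or range.

ROBOT

A 6-joint arm with a two-finger parallel gripper is mounted at the origin on the work surface. World frame = base frame: x ahead of the robot, y to its left, z up, the work surface at z = 0. Lengths are in m, angles in rad, forces in N, time in s.
With the tool pointing down it reaches from about 0.425 to 0.925 m from the base axis. Payload 12.5 kg.
Tool frame: the origin (TCP) lies between the finger pads; the fingertips stand 11 mm ahead of it and the grasp point (between the pads) lies 8 mm behind it; z points along the fingers, y is the direction in which the jaws open and shut (so a half turn about z gives the same grasp; the last joint's range is limited). The gripper opens to 85 mm and grips with 20 to 120 N. Pads are 22 mm wide; open, the fingers measure 114 mm over their backs; the gripper's body (76 mm by 85 mm) begins 54 mm behind the grasp point. The pads swing forward as they close: fully open they stand 13 mm farther back than shut.
Start: joints at [-1.433, 0.491, 1.559, -0, 1.092, -0.106], TCP at [0.151, -0.607, 0.242] pointing down, gripper open.
Joint ranges: [-3.1, 3.1], [-0.84, 2.19], [0.05, 2.79], [-1.13, 4.28], [0.06, 2.93], [-2.69, 2.69]. Speed limits (rad/s): [2.22, 2.22, 2.79, 3.14, 3.14, 3.14].

INTERFACE

Orientations are given as [roll, pitch, yaw] about the fixed x, y, z axes, in that order (R = Rz(yaw) Ry(pitch) Rx(roll)).
In Python, from station import arm gives the robot as it stands.
- The arm moves only by the shell command python3 -m inch 'ROWS' [FORCE]. ROWS is JSON, a list of rows, each an object of numbers: "dx", "dy", "dz": the shift along the tool's x, y, z in cm; "wx", "wy", "wz": the turn, a rotation vector about the tool's x, y, z in degrees; "jaw": the finger opening in cm, from 0 to 8.54. A call has 1 to 10 rows; each row is the pose to reach, as a shift and turn from the pose measured when the call began, along the tool's axes at that moment; what a row does not reach only later rows make up. A row lasts 1/12 s, in which the tool goes at most 41.7 mm and 7.16 degrees, less where a joint would pass 70% of its speed; a pose out of reach is approached as far as the arm can. A call with a gripper value outside its range is refused whole. The fingers move at their own pace and stop on an object; FORCE is the grip in N (left out, the last holds). Time passes only in rows, so rows that repeat a pose let the fingers close. It gives the time, the measured TCP pose, the force and the opening at its end, in the units of the state.
- arm.read_state(): the state, without advancing time (a new reading comes with each control period).
- arm.grab_frame(name): name is "scene" or "top" or "wrist"; returns the picture (384x512x3 uint8, red, green, blue); there is no depth.
- arm.camera_model(name): a dict with "intrinsics" (3x3 intrinsics, pixels), "xyz" and "attitude" of the camera in the world; the wrist camera has in their place "hand_eye" (4x4, takes a point from camera to tool coordinates, whose origin is the TCP and whose axes are the flange's). Camera axes: x right, y up, looking along -z (the intrinsics and any distortion apply to the point x, -y, -z); pixel columns grow to the right and rows downward; lengths in m; the calibration is good to about 2 mm. A picture is of the moment at which its call begins: read the wrist's pose just before it. camera_model takes no time and is no camera call.
- arm.finish_job(): hands the job in, once; it reports no verdict.
The state is a dict: "t": time; "joint_pos": joint angles; "qd": joint speeds; "effort": joint torques, N m; "tool_pos": TCP position; "tool_rot": TCP orientation; "wrist_force": force on the tool from outside, world axes, zero at the start; "wrist_torque": the same for the moment, N m; "width": opening from 0.0 (shut) to 1.0 (fully open).
Only numpy, scipy, OpenCV 4.12 (cv2) and the standard library are available. Lean on these libraries where they do the work, as an engineer would, in place of code of your own. Each camera call takes 0.05 s, during which the arm holds its last target.

## Working session

There is one attempt and no reset: what is moved stays moved. The work goes in short steps, Python scripts to look and compute and a shell command to move; the robot and the scene stay as the last step left them, time stands still between calls to the robot, and variables do not carry over. Pictures are saved under pics/ and viewed, and the job is handed in when it is done.

```bash
ls; mkdir -p pics; cat > h.py <<'E'
import numpy as np, cv2
from station import arm
from scipy.spatial.transform import Rotation as R
def snap(n,f):
    im=arm.grab_frame(n); cv2.imwrite('pics/'+f+'.png',im[:,:,::-1]); return im
def cam(n):
    m=arm.camera_model(n); return m
E
python3 - <<'E'
from h import *
for n in ['scene','top','wrist']:
    snap(n,n+'0'); print(n,arm.camera_model(n))
print(arm.read_state())
E
```

```text
pics
scene {'intrinsics': array([[500.08267211,   0.        , 258.6799271 ],
       [  0.        , 500.08267211, 184.46384713],
       [  0.        ,   0.        ,   1.        ]]), 'xyz': array([0.89492149, 0.64349485, 0.92600121]), 'attitude': array([ 0.7180894 , -0.01509472,  2.66339878])}
top {'intrinsics': array([[478.91258094,   0.        , 263.80611497],
       [  0.        , 478.91258094, 190.55031717],
       [  0.        ,   0.        ,   1.        ]]), 'xyz': array([0.36040914, 0.03870254, 1.25893065]), 'attitude': array([ 0.1738432 , -0.01121362, -1.58036346])}
wrist {'intrinsics': array([[292.23250317,   0.        , 255.75464149],
       [  0.        , 292.23250317, 192.4862253 ],
       [  0.        ,   0.        ,   1.        ]]), 'hand_eye': array([[ 9.26838532e-04,  9.64148850e-01,  2.65360390e-01,
         6.70204431e-02],
       [ 9.99999321e-01, -7.06235138e-04, -9.26747609e-04,
         1.77723797e-04],
       [-7.06115809e-04,  2.65361069e-01, -9.64148850e-01,
        -1.32367247e-01],
       [ 0.00000000e+00,  0.00000000e+00,  0.00000000e+00,
         1.00000000e+00]])}
{'t': 0.15, 'joint_pos': array([-1.43259885e+00,  4.91414990e-01,  1.55931611e+00,  4.52385556e-05,
        1.09169031e+00, -1.05587297e-01]), 'qd': array([-0.00057077, -0.00254363, -0.00267091, -0.00142109, -0.00049746,
        0.00020239]), 'effort': array([ 1.64057485e-03, -6.18710232e+01, -2.61688936e+01, -9.49102309e-05,
        3.24011176e-03, -3.35627112e-05]), 'tool_pos': array([ 0.15087877, -0.60635663,  0.24186348]), 'tool_rot': array([-3.14077274e+00, -1.27247867e-04,  2.43763847e-01]), 'wrist_force': array([-0.95121078, -0.05160439, -0.23153066]), 'wrist_torque': array([ 0.00399844,  0.00334583, -0.01024722]), 'width': 1.0018633112600726}
```

View pics/scene0.png

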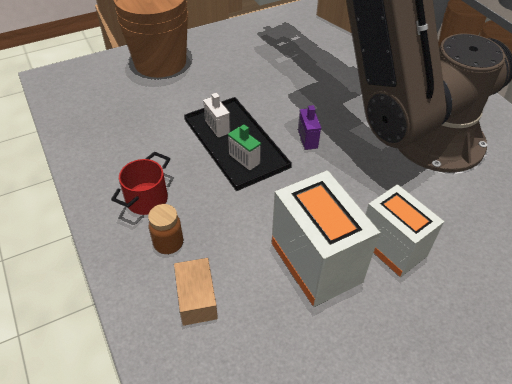

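View pics/top0.png

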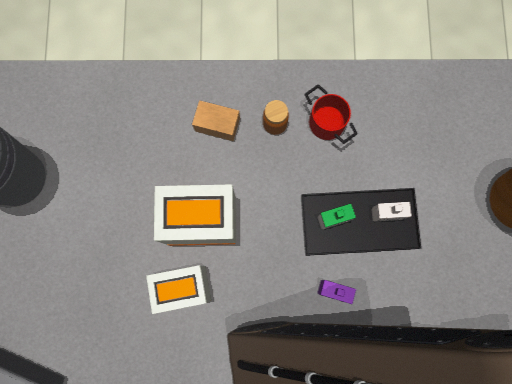

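View pics/wrist0.png

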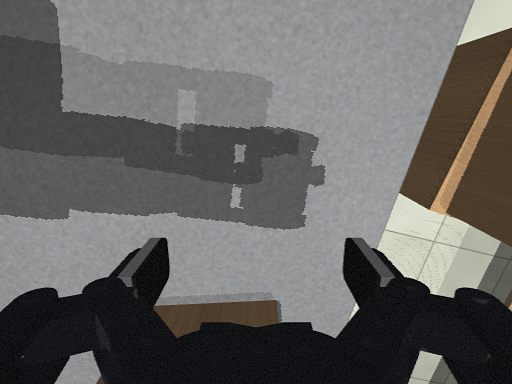

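The top view shows the spent cartridge (green) at about (338,215) and the fresh one at (393,210). The large box mouth is at about (194,212), the small box at (177,290), and the purple look-alike at (337,291). Next I'll measure these.

```bash
cat >> h.py <<'E'
def rays(n,px):
    m=cam(n);K=np.array(m['intrinsics']);px=np.atleast_2d(px).astype(float)
    d=np.c_[(px[:,0]-K[0,2])/K[0,0],-(px[:,1]-K[1,2])/K[1,1],-np.ones(len(px))]
    if 'xyz' in m:
        Rm=R.from_euler('xyz',m['attitude']).as_matrix();o=np.array(m['xyz'])
    else:
        s=arm.read_state();T=np.array(m['hand_eye']);Rt=R.from_euler('xyz',s['tool_rot']).as_matrix()
        Rm=Rt@T[:3,:3];o=np.array(s['tool_pos'])+Rt@T[:3,3]
    return o,d@Rm.T
def plane(n,px,z):
    o,d=rays(n,px);return o+d*((z-o[2])/d[:,2])[:,None]
def blobs(im,lo,hi,amin=60):
    hsv=cv2.cvtColor(im,cv2.COLOR_RGB2HSV);m=cv2.inRange(hsv,np.array(lo),np.array(hi))
    c,_=cv2.findContours(m,cv2.RETR_EXTERNAL,cv2.CHAIN_APPROX_NONE)
    return sorted([x[:,0,:] for x in c if cv2.contourArea(x)>amin],key=len,reverse=True)
def rect(n,c,z):
    p=plane(n,c,z)[:,:2]
    (cx,cy),(w,h),a=cv2.minAreaRect((p*1000).astype(np.float32))
    if w<h: w,h,a=h,w,a+90
    return [round(float(v),1) for v in (cx,cy,w,h,(a+90)%180-90)]
GREEN=((50,80,40),(75,255,255)); ORANGE=((8,200,150),(20,255,255)); PURPLE=((130,80,30),(155,255,255))
E
python3 - <<'E'
from h import *
for n in ['top','scene']:
    im=cv2.imread(f'pics/{n}0.png')[:,:,::-1].copy()
    for nm,col,z in (('green',GREEN,.079),('orange',ORANGE,.18),('purple',PURPLE,.075)):
        for c in blobs(im,*col): print(n,nm,c.mean(0).round(),rect(n,c,z))
    # white boxes tops
    hsv=cv2.cvtColor(im,cv2.COLOR_RGB2HSV)
im=cv2.imread('pics/top0.png')
cv2.imwrite('pics/topz.png',np.hstack([cv2.resize(im[175:265,295:425],None,fx=4,fy=4)]))
cv2.imwrite('pics/topb.png',cv2.resize(im[170:260,140:250],None,fx=5,fy=5))
E
```

```text
top green [338. 215.] [505.1, -160.2, 81.1, 38.9, -73.2]
top orange [193. 212.] [502.0, 185.9, 118.1, 55.0, -89.6]
top orange [176. 289.] [331.2, 221.2, 80.1, 36.3, -79.4]
top purple [337. 291.] [319.3, -150.4, 86.5, 37.8, 73.2]
scene green [245. 137.] [499.3, -159.5, 83.2, 57.1, -73.4]
scene purple [308. 128.] [335.5, -126.3, 165.6, 50.6, 59.5]
```

View pics/topz.png

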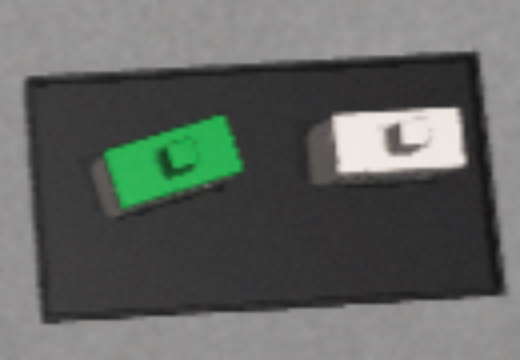

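View pics/topb.png

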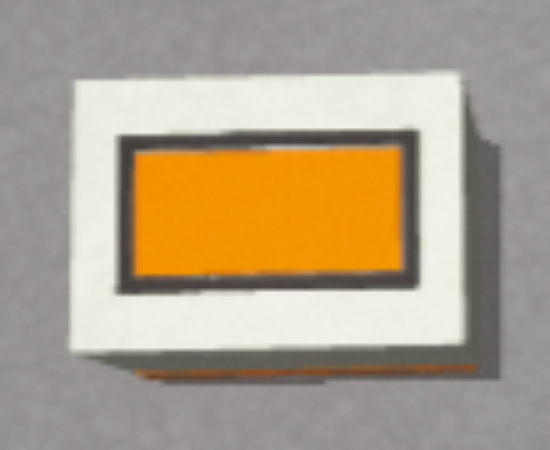

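```bash
cat >> h.py <<'E'
def go(xyz,yaw):  # mm, deg -> shift in tool axes cm, turn deg
    s=arm.read_state();Rt=R.from_euler('xyz',s['tool_rot']);d=Rt.inv().apply(np.array(xyz)/1000-s['tool_pos'])*100
    w=(Rt.inv()*R.from_euler('xyz',[np.pi,0,np.radians(yaw)])).as_rotvec(degrees=True)
    print('d cm',d.round(2),'w deg',w.round(2),'| tcp',np.round(s['tool_pos'],4),'rpy deg',np.degrees(s['tool_rot']).round(2),'F',np.round(s['wrist_force'],1),'w',round(s['width'],3),'t',s['t'],'q',np.round(s['joint_pos'],2))
E
python3 - <<'E'
from h import *
im=cv2.imread('pics/top0.png')[:,:,::-1].copy()
hsv=cv2.cvtColor(im,cv2.COLOR_RGB2HSV)
m=cv2.inRange(hsv,np.array((0,0,215)),np.array((180,40,255)))
c,_=cv2.findContours(m,cv2.RETR_EXTERNAL,cv2.CHAIN_APPROX_NONE)
for x in c:
    if cv2.contourArea(x)>200:
        x=x[:,0,:]; print(x.mean(0).round(),rect('top',x,.18))
def fit(c,z,cx,cy):
    p=plane('top',c,z)[:,:2]*1000-[cx,cy]
    for nm,k in (('+x',(p[:,0]>15)),('-x',(p[:,0]<-15))):
        q=p[k&(abs(p[:,1])<abs(p[:,1]).max()*.85)]
        a=np.polyfit(q[:,1],q[:,0],1);print(nm,'yaw deg',-np.degrees(np.arctan(a[0])).round(2),'x',(a[1]+cx).round(1))
    for nm,k in (('+y',(p[:,1]>30)),('-y',(p[:,1]<-30))):
        q=p[k&(abs(p[:,0])<abs(p[:,0]).max()*.8)]
        a=np.polyfit(q[:,0],q[:,1],1);print(nm,'yaw deg',np.degrees(np.arctan(a[0])).round(2),'y',(a[1]+cy).round(1))
fit(blobs(im,*ORANGE)[0],.18,502,186)
x=max(c,key=cv2.contourArea)[:,0,:]; fit(x,.18,502,186)
go((505,-160,242),16.8)
E
```

```text
[175. 289.] [331.2, 221.4, 118.0, 83.0, -79.6]
[394. 210.] [503.5, -271.7, 70.1, 32.9, -86.9]
[193. 212.] [502.3, 186.4, 173.6, 123.4, -89.9]
[364.  37.] [931.0, -227.0, 118.0, 51.3, -0.8]
[408.  25.] [956.4, -340.3, 69.2, 49.0, 22.0]
[213.  38.] [933.9, 140.1, 125.2, 60.1, -0.2]
[252.  30.] [947.8, 46.7, 155.0, 110.7, -0.8]
+x yaw deg 1.16 x 528.3
-x yaw deg 1.42 x 475.6
+y yaw deg 1.45 y 244.5
-y yaw deg 0.38 y 126.9
+x yaw deg 0.9 x 562.9
-x yaw deg 0.8 x 441.7
+y yaw deg 0.1 y 272.2
-y yaw deg 0.13 y 99.7
d cm [ 4.514e+01 -3.477e+01  2.000e-02] w deg [-0.05 -0.01 -2.83] | tcp [ 0.1509 -0.6064  0.2419] rpy deg [-1.7995e+02 -1.0000e-02  1.3970e+01] F [-1.  -0.1 -0.2] w 1.002 t 0.15 q [-1.43  0.49  1.56  0.    1.09 -0.11]
```

```bash
python3 -m inch '[{"dx":3,"dy":-2.3,"wz":-2.8,"jaw":5},{"dx":6,"dy":-4.6,"wz":-2.8,"jaw":5},{"dx":9.2,"dy":-7,"wz":-2.8,"jaw":5},{"dx":12.4,"dy":-9.5,"wz":-2.8,"jaw":5},{"dx":15.6,"dy":-12,"wz":-2.8,"jaw":5},{"dx":18.8,"dy":-14.5,"wz":-2.8,"jaw":5},{"dx":22,"dy":-17,"wz":-2.8,"jaw":5},{"dx":25.2,"dy":-19.4,"wz":-2.8,"jaw":5},{"dx":28.4,"dy":-21.8,"wz":-2.8,"jaw":5},{"dx":31.6,"dy":-24.3,"wz":-2.8,"jaw":5}]' 40; python3 -c "
from h import *
go((505,-160,242),16.8)"
```

```text
d cm [ 4.514e+01 -3.477e+01  2.000e-02] w deg [-0.05 -0.01 -2.83] | tcp [ 0.1509 -0.6064  0.2419] rpy deg [-1.7995e+02 -1.0000e-02  1.3970e+01] F [-1.  -0.1 -0.2] w 1.002 t 0.15 q [-1.43  0.49  1.56  0.    1.09 -0.11]invalid input
```

```bash
python3 -m inch '[{"dx":3,"dy":-2.3,"dz":0,"wx":0,"wy":0,"wz":-2.8,"jaw":5}]' 40; echo; python3 -m inch --help
```

```text
t: 0.23
tool_pos: [0.1721, -0.5797, 0.2412]
tool_rot: [3.141, 0.001, 0.289]
wrist_force: [1.1, -0.5, 1.0]
width: 0.883
invalid input: not JSON, or not a number
```

```bash
python3 -c "
from h import *
go((505,-160,242),16.8)"; python3 -m inch '[{"dx":3,"dy":-2.3,"dz":0,"wx":0,"wy":0,"wz":0,"jaw":5},{"dx":6,"dy":-4.6,"dz":0,"wx":0,"wy":0,"wz":0,"jaw":5},{"dx":9.2,"dy":-7,"dz":0,"wx":0,"wy":0,"wz":0,"jaw":5},{"dx":12.4,"dy":-9.5,"dz":0,"wx":0,"wy":0,"wz":0,"jaw":5},{"dx":15.6,"dy":-12,"dz":0,"wx":0,"wy":0,"wz":0,"jaw":5},{"dx":18.8,"dy":-14.5,"dz":0,"wx":0,"wy":0,"wz":0,"jaw":5},{"dx":22,"dy":-17,"dz":0,"wx":0,"wy":0,"wz":0,"jaw":5},{"dx":25,"dy":-19.4,"dz":0,"wx":0,"wy":0,"wz":0,"jaw":5},{"dx":28,"dy":-21.8,"dz":0,"wx":0,"wy":0,"wz":0,"jaw":5},{"dx":30,"dy":-23.3,"dz":0,"wx":0,"wy":0,"wz":0,"jaw":5}]' 40;  python3 -c "
from h import *
go((505,-160,242),16.8)"
```

```text
d cm [ 43.87 -30.76  -0.13] w deg [ 0.02  0.05 -0.26] | tcp [ 0.1721 -0.5797  0.2412] rpy deg [1.7998e+02 5.0000e-02 1.6540e+01] F [ 1.1 -0.5  1. ] w 0.883 t 0.2333 q [-1.39  0.46  1.61 -0.    1.07 -0.11]
t: 1.07
tool_pos: [0.3944, -0.2682, 0.2409]
tool_rot: [-3.141, 0.001, 0.29]
wrist_force: [0.4, -0.9, 0.5]
width: 0.582
d cm [13.69 -7.21 -0.12] w deg [-0.01  0.04 -0.2 ] | tcp [ 0.3944 -0.2682  0.2409] rpy deg [-1.7999e+02  4.0000e-02  1.6600e+01] F [ 0.4 -0.9  0.5] w 0.582 t 1.0667 q [-0.74  0.28  1.91 -0.    0.95  0.55]
```

```bash
python3 -m inch '[{"dx":3.2,"dy":-1.7,"dz":0,"wx":0,"wy":0,"wz":0,"jaw":5},{"dx":6.4,"dy":-3.4,"dz":0,"wx":0,"wy":0,"wz":0,"jaw":5},{"dx":9.6,"dy":-5.1,"dz":0,"wx":0,"wy":0,"wz":0,"jaw":5},{"dx":12,"dy":-6.3,"dz":0,"wx":0,"wy":0,"wz":-0.2,"jaw":5},{"dx":13.7,"dy":-7.2,"dz":0,"wx":0,"wy":0,"wz":-0.2,"jaw":5},{"dx":13.7,"dy":-7.2,"dz":0,"wx":0,"wy":0,"wz":-0.2,"jaw":5},{"dx":13.7,"dy":-7.2,"dz":0,"wx":0,"wy":0,"wz":-0.2,"jaw":5}]';  python3 -c "
from h import *
go((505,-160,242),16.8)
im=snap('wrist','w1')
for c in blobs(im,*GREEN): print(c.mean(0),rect('wrist',c,.079),plane('wrist',c.mean(0),.079))
"
```

```text
t: 1.65
tool_pos: [0.5053, -0.1594, 0.2405]
tool_rot: [-3.141, 0.001, 0.295]
wrist_force: [-0.4, 0.2, -0.6]
width: 0.586
d cm [-0.04  0.05 -0.15] w deg [-0.03  0.07  0.11] | tcp [ 0.5053 -0.1594  0.2405] rpy deg [-1.7997e+02  7.0000e-02  1.6910e+01] F [-0.4  0.2 -0.6] w 0.586 t 1.65 q [-0.43  0.36  1.79 -0.    0.99  0.85]
[256.58636364 179.75909091] [504.1, -161.7, 80.7, 38.1, -73.1] [[ 0.50464415 -0.16134474  0.079     ]]
```

View pics/w1.png

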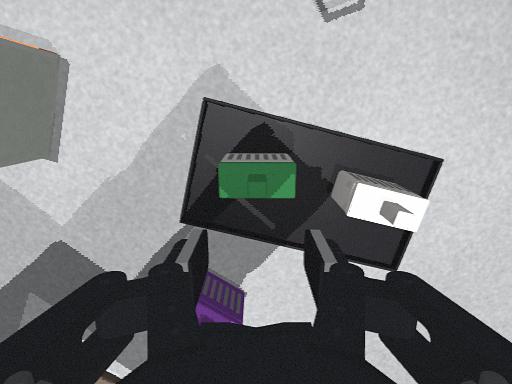

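```bash
python3 -c "
from h import *
go((504.5,-161,93.5),16.9)"
python3 -m inch '[{"dx":-0.1,"dy":0.1,"dz":2.5,"wx":0,"wy":0,"wz":0,"jaw":5},{"dx":-0.1,"dy":0.1,"dz":5,"wx":0,"wy":0,"wz":0,"jaw":5},{"dx":-0.1,"dy":0.1,"dz":7.5,"wx":0,"wy":0,"wz":0,"jaw":5},{"dx":-0.1,"dy":0.1,"dz":9.5,"wx":0,"wy":0,"wz":0,"jaw":5},{"dx":-0.1,"dy":0.1,"dz":11,"wx":0,"wy":0,"wz":0,"jaw":5},{"dx":-0.1,"dy":0.1,"dz":12,"wx":0,"wy":0,"wz":0,"jaw":5},{"dx":-0.1,"dy":0.1,"dz":12,"wx":0,"wy":0,"wz":0,"jaw":5}]';  python3 -c "
from h import *
go((504.5,-161,93.5),16.9)
im=snap('wrist','w2')
snap('scene','s2')
for c in blobs(im,*GREEN): print(c.mean(0),rect('wrist',c,.079))"
```

```text
d cm [-0.03  0.09 14.71] w deg [-0.03  0.08 -0.05] | tcp [ 0.5048 -0.16    0.2406] rpy deg [-1.7997e+02  8.0000e-02  1.6850e+01] F [-0.6 -0.1 -0.4] w 0.589 t 1.7 q [-0.43  0.36  1.79 -0.    0.99  0.85]
t: 2.28
tool_pos: [0.5028, -0.1618, 0.119]
tool_rot: [-3.139, 0.004, 0.293]
wrist_force: [-0.4, 0.2, -0.2]
width: 0.583
d cm [ 0.2  -0.02  2.55] w deg [-0.14  0.2  -0.12] | tcp [ 0.5028 -0.1618  0.119 ] rpy deg [-179.86    0.2    16.78] F [-0.4  0.2 -0.2] w 0.583 t 2.2833 q [-0.44  0.52  1.92 -0.    0.71  0.84]
[254.61007958 218.66312997] [501.5, -162.3, 81.0, 47.1, -73.2]
```

View pics/w2.png

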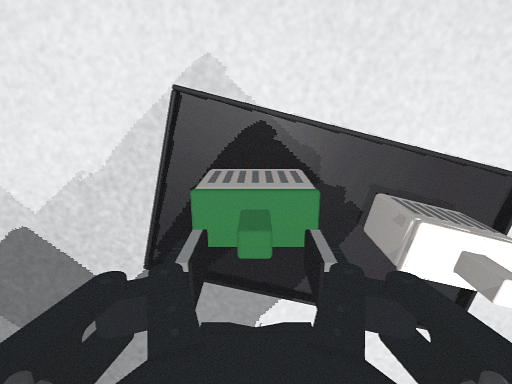

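View pics/s2.png

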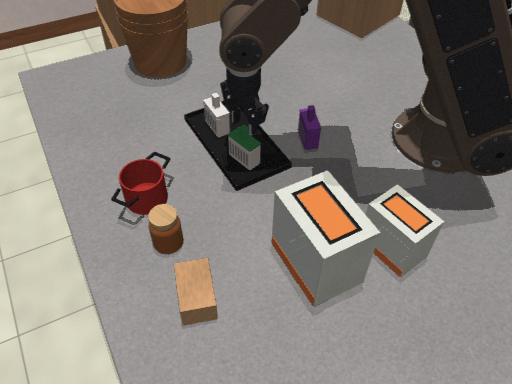

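```bash

python3 -m inch '[{"dx":0.2,"dy":0,"dz":0.8,"wx":0,"wy":0,"wz":0,"jaw":5},{"dx":0.2,"dy":0,"dz":1.6,"wx":0,"wy":0,"wz":0,"jaw":5},{"dx":0.2,"dy":0,"dz":2.2,"wx":0,"wy":0,"wz":0,"jaw":5},{"dx":0.2,"dy":0,"dz":2.5,"wx":0,"wy":0,"wz":0,"jaw":5},{"dx":0.2,"dy":0,"dz":2.5,"wx":0,"wy":0,"wz":0,"jaw":5}]';  python3 -c "
from h import *
go((504.5,-161,93.5),16.9)"
```

```text
t: 2.8
tool_pos: [0.5054, -0.1611, 0.0952]
tool_rot: [-3.14, 0.002, 0.293]
wrist_force: [0.7, 0.5, 0.8]
width: 0.584
d cm [-0.08 -0.04  0.17] w deg [-0.07  0.13 -0.09] | tcp [ 0.5054 -0.1611  0.0952] rpy deg [-1.7993e+02  1.3000e-01  1.6810e+01] F [0.7 0.5 0.8] w 0.584 t 2.8 q [-0.43  0.56  1.93 -0.    0.65  0.85]
```

```bash

python3 -m inch '[{"dx":0,"dy":0,"dz":0.1,"wx":0,"wy":0,"wz":0,"jaw":3},{"dx":0,"dy":0,"dz":0.1,"wx":0,"wy":0,"wz":0,"jaw":1.5},{"dx":0,"dy":0,"dz":0.1,"wx":0,"wy":0,"wz":0,"jaw":1},{"dx":0,"dy":0,"dz":0.1,"wx":0,"wy":0,"wz":0,"jaw":1},{"dx":0,"dy":0,"dz":0.1,"wx":0,"wy":0,"wz":0,"jaw":1},{"dx":0,"dy":0,"dz":0.1,"wx":0,"wy":0,"wz":0,"jaw":1},{"dx":0,"dy":0,"dz":0.1,"wx":0,"wy":0,"wz":0,"jaw":1},{"dx":0,"dy":0,"dz":0.1,"wx":0,"wy":0,"wz":0,"jaw":1}]' 80;  python3 -c "
from h import *
go((504.5,-161,93.5),16.9)"
```

```text
t: 3.47
tool_pos: [0.5054, -0.1611, 0.0943]
tool_rot: [-3.14, 0.002, 0.293]
wrist_force: [1.1, 0.3, 0.7]
width: 0.194
d cm [-0.08 -0.04  0.08] w deg [-0.07  0.12 -0.09] | tcp [ 0.5054 -0.1611  0.0943] rpy deg [-1.7993e+02  1.2000e-01  1.6810e+01] F [1.1 0.3 0.7] w 0.194 t 3.4667 q [-0.43  0.56  1.93 -0.    0.65  0.85]
```

```bash

python3 -m inch '[{"dx":0,"dy":0,"dz":-1,"wx":0,"wy":0,"wz":0,"jaw":1},{"dx":0,"dy":0,"dz":-3,"wx":0,"wy":0,"wz":0,"jaw":1},{"dx":0,"dy":0,"dz":-6,"wx":0,"wy":0,"wz":0,"jaw":1},{"dx":0,"dy":0,"dz":-9,"wx":0,"wy":0,"wz":0,"jaw":1},{"dx":0,"dy":0,"dz":-12,"wx":0,"wy":0,"wz":0,"jaw":1},{"dx":0,"dy":0,"dz":-15,"wx":0,"wy":0,"wz":0,"jaw":1},{"dx":0,"dy":0,"dz":-18,"wx":0,"wy":0,"wz":0,"jaw":1},{"dx":0,"dy":0,"dz":-20.5,"wx":0,"wy":0,"wz":0,"jaw":1},{"dx":0,"dy":0,"dz":-22.5,"wx":0,"wy":0,"wz":0,"jaw":1},{"dx":0,"dy":0,"dz":-23.5,"wx":0,"wy":0,"wz":0,"jaw":1}]' 80;  python3 -c "
from h import *
go((498,186,330),0.8); snap('scene','s3'); snap('wrist','w3')"
```

```text
t: 4.3
tool_pos: [0.5061, -0.1612, 0.3326]
tool_rot: [3.14, -0.001, 0.293]
wrist_force: [0.4, 0.7, -1.9]
width: 0.2
d cm [  9.27 -33.47   0.22] w deg [ 0.07 -0.05 16.01] | tcp [ 0.5061 -0.1612  0.3326] rpy deg [ 1.7992e+02 -4.0000e-02  1.6810e+01] F [ 0.4  0.7 -1.9] w 0.2 t 4.3 q [-0.43  0.27  1.66 -0.    1.21  0.85]
```

View pics/s3.png

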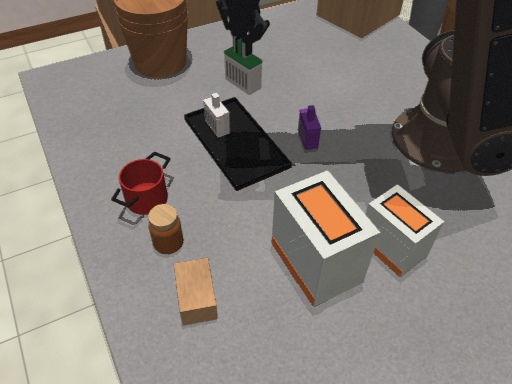

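View pics/w3.png

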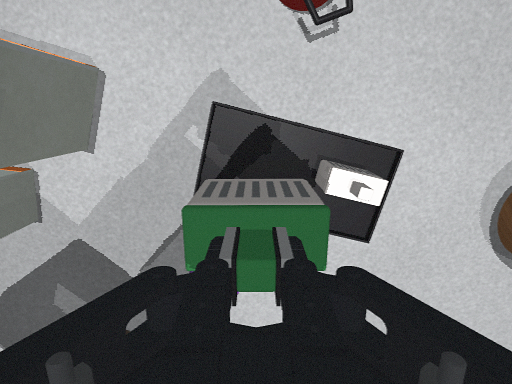

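```bash

python3 -m inch '[{"dx":0.7,"dy":-2.5,"dz":0,"wx":0,"wy":0,"wz":2,"jaw":1},{"dx":1.5,"dy":-5.5,"dz":0,"wx":0,"wy":0,"wz":4,"jaw":1},{"dx":2.5,"dy":-9,"dz":0,"wx":0,"wy":0,"wz":6,"jaw":1},{"dx":3.5,"dy":-12.5,"dz":0,"wx":0,"wy":0,"wz":8,"jaw":1},{"dx":4.5,"dy":-16,"dz":0,"wx":0,"wy":0,"wz":10,"jaw":1},{"dx":5.5,"dy":-19.5,"dz":0,"wx":0,"wy":0,"wz":12,"jaw":1},{"dx":6.5,"dy":-23,"dz":0,"wx":0,"wy":0,"wz":14,"jaw":1},{"dx":7.5,"dy":-26.5,"dz":0,"wx":0,"wy":0,"wz":16,"jaw":1},{"dx":8.2,"dy":-29.5,"dz":0,"wx":0,"wy":0,"wz":16,"jaw":1},{"dx":8.7,"dy":-31.5,"dz":0,"wx":0,"wy":0,"wz":16,"jaw":1}]' 80;  python3 -c "
from h import *
go((498,186,330),0.8); im=snap('wrist','w4')
for c in blobs(im,*ORANGE): print(c.mean(0),rect('wrist',c,.18))
im=snap('top','t4')
for c in blobs(im,*ORANGE): print(c.mean(0),rect('top',c,.18))
"
```

```text
t: 5.23
tool_pos: [0.4972, 0.1679, 0.3289]
tool_rot: [3.141, 0.003, 0.015]
wrist_force: [-0.0, -0.2, -1.1]
width: 0.196
d cm [ 0.1  -1.8  -0.11] w deg [0.05 0.15 0.08] | tcp [0.4972 0.1679 0.3289] rpy deg [1.7995e+02 1.5000e-01 8.8000e-01] F [-0.  -0.2 -1.1] w 0.196 t 5.2333 q [ 0.2   0.27  1.68 -0.    1.2   1.76]
```

View pics/w4.png

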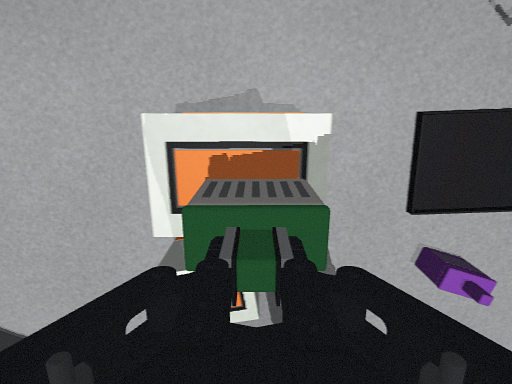

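View pics/t4.png

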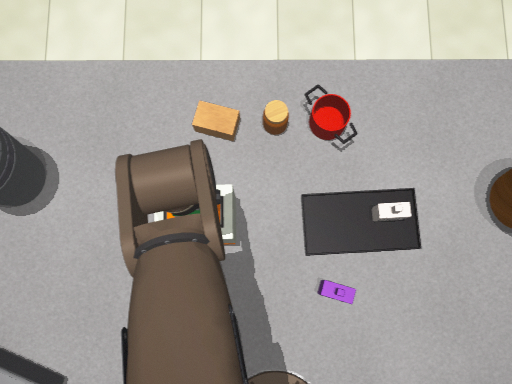

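```bash
python3 -c "
from h import *
px=[(142,113.5),(332,113),(152,237),(167,143),(308,143),(173,213),(173,149),(302,149)]
for a,b in zip(px,plane('wrist',px,.18)): print(a,(b*1000).round(1))
go((498,186,330),0.8)
print(cv2.__version__)
im=cv2.imread('pics/w4.png'); cv2.imwrite('pics/w4z.png',cv2.resize(im[95:255,125:345],None,fx=3.5,fy=3.5))
"
```

```text
(142, 113.5) [560.8 274.2 180. ]
(332, 113) [564.5  97.8 180. ]
(152, 237) [436.6 274.4 180. ]
(167, 143) [534.1 252.7 180. ]
(308, 143) [536.5 118.3 180. ]
(173, 213) [463.5 251.  180. ]
(173, 149) [528.5 247.3 180. ]
(302, 149) [530.7 123.7 180. ]
d cm [ 0.1  -1.8  -0.12] w deg [0.04 0.15 0.19] | tcp [0.4973 0.168  0.3289] rpy deg [1.7996e+02 1.5000e-01 9.9000e-01] F [-0.3 -0.  -1.5] w 0.197 t 5.3333 q [ 0.2   0.27  1.68 -0.    1.2   1.75]
4.12.0
```

View pics/w4z.png

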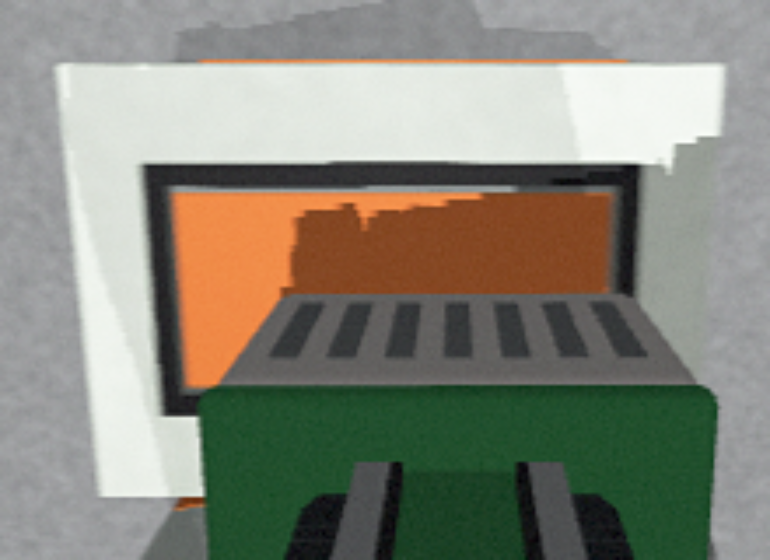

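```bash

python3 -m inch '[{"dx":0,"dy":-1,"dz":0,"wx":0,"wy":-0.1,"wz":0,"jaw":1},{"dx":-0.1,"dy":-1.8,"dz":1,"wx":0,"wy":-0.1,"wz":0,"jaw":1},{"dx":-0.1,"dy":-1.8,"dz":2.5,"wx":0,"wy":-0.1,"wz":0,"jaw":1},{"dx":-0.1,"dy":-1.8,"dz":3.7,"wx":0,"wy":-0.1,"wz":0,"jaw":1},{"dx":-0.1,"dy":-1.8,"dz":4.2,"wx":0,"wy":-0.1,"wz":0,"jaw":1},{"dx":-0.1,"dy":-1.8,"dz":4.2,"wx":0,"wy":-0.1,"wz":0,"jaw":1},{"dx":-0.1,"dy":-1.8,"dz":4.2,"wx":0,"wy":-0.1,"wz":0,"jaw":1}]' 80;  python3 -c "
from h import *
snap('scene','s5');snap('wrist','w5');go((496.5,186,128),1.0); 
"
```

```text
t: 5.92
tool_pos: [0.496, 0.1857, 0.2866]
tool_rot: [3.141, 0.005, 0.017]
wrist_force: [0.5, -0.0, -1.9]
width: 0.198
d cm [ 0.09 -0.03 15.93] w deg [ 0.03  0.21 -0.03] | tcp [0.4962 0.1858 0.2873] rpy deg [179.97   0.21   0.97] F [ 0.3 -0.1 -2. ] w 0.199 t 6.0167 q [0.23 0.31 1.73 0.   1.11 1.79]
```

View pics/s5.png

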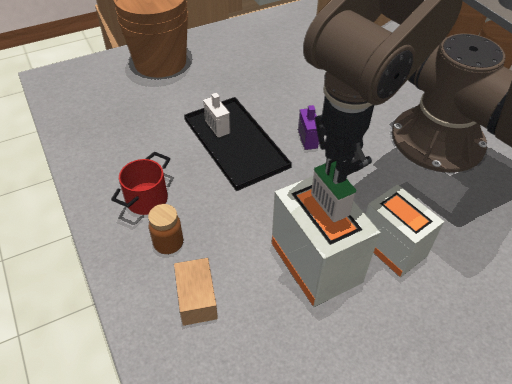

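View pics/w5.png

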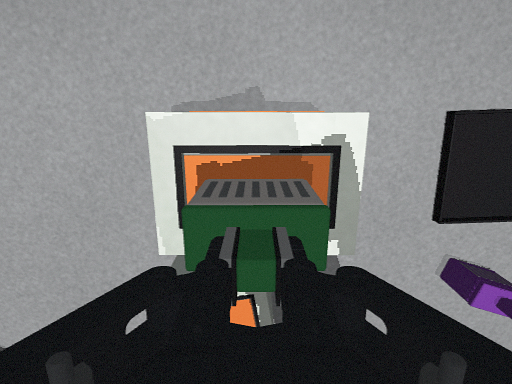

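```bash
python3 -c "
from h import *
for px,z in [((256,180),.197),((256,206),.272),((256,112.5),.18),((160,255),.18),((178,147),.18),((184,154),.18),((330,154),.18),((180,228),.18)]: print(px,(plane('wrist',px,z)*1000).round(1))
"
```

```text
(256, 180) [[511.8 185.4 197. ]]
(256, 206) [[515.2 185.7 272. ]]
(256, 112.5) [[562.6 186.3 180. ]]
(160, 255) [[436.8 270.9 180. ]]
(178, 147) [[534.4 249.4 180. ]]
(184, 154) [[528.7 244.8 180. ]]
(330, 154) [[530.8 125.  180. ]]
(180, 228) [[463.4 251.4 180. ]]
```

```bash

python3 -m inch '[{"dx":0.1,"dy":0,"dz":0.6,"wx":0,"wy":0,"wz":0,"jaw":1},{"dx":0.1,"dy":0,"dz":1.2,"wx":0,"wy":0,"wz":0,"jaw":1},{"dx":0.1,"dy":0,"dz":1.8,"wx":0,"wy":0,"wz":0,"jaw":1},{"dx":0.1,"dy":0,"dz":2.4,"wx":0,"wy":0,"wz":0,"jaw":1},{"dx":0.1,"dy":0,"dz":3,"wx":0,"wy":0,"wz":0,"jaw":1},{"dx":0.1,"dy":0,"dz":3.6,"wx":0,"wy":0,"wz":0,"jaw":1},{"dx":0.1,"dy":0,"dz":4,"wx":0,"wy":0,"wz":0,"jaw":1}]' 80;  python3 -c "
from h import *
snap('wrist','w6');go((497,186,128),1.0)
for px,z in [((256,180),.16)]: print(px,(plane('wrist',px,z)*1000).round(1))
"
```

```text
t: 6.6
tool_pos: [0.4969, 0.1859, 0.2471]
tool_rot: [3.141, 0.004, 0.017]
wrist_force: [-3.6, -0.3, 5.2]
width: 0.193
d cm [ 0.1  -0.03 11.84] w deg [ 0.03  0.28 -0.04] | tcp [0.4966 0.1858 0.2464] rpy deg [179.97   0.28   0.96] F [-2.6  0.4  4. ] w 0.196 t 6.65 q [0.23 0.35 1.78 0.   1.01 1.79]
(256, 180) [[513.  185.5 160. ]]
```

View pics/w6.png

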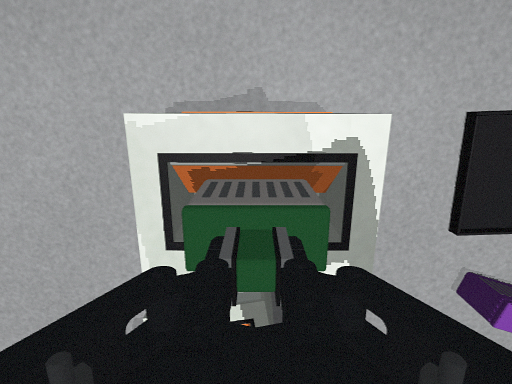

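The flap is opening at about 5 N, and the cartridge is in the mouth without having slipped. I'll keep going down.

```bash

python3 -m inch '[{"dx":0.1,"dy":0,"dz":0.8,"wx":0,"wy":0.2,"wz":0,"jaw":1},{"dx":0.1,"dy":0,"dz":1.6,"wx":0,"wy":0.2,"wz":0,"jaw":1},{"dx":0.1,"dy":0,"dz":2.4,"wx":0,"wy":0.2,"wz":0,"jaw":1},{"dx":0.1,"dy":0,"dz":3.2,"wx":0,"wy":0.2,"wz":0,"jaw":1},{"dx":0.1,"dy":0,"dz":4,"wx":0,"wy":0.2,"wz":0,"jaw":1},{"dx":0.1,"dy":0,"dz":4.8,"wx":0,"wy":0.2,"wz":0,"jaw":1},{"dx":0.1,"dy":0,"dz":5.4,"wx":0,"wy":0.2,"wz":0,"jaw":1}]' 80;  python3 -c "
from h import *
snap('wrist','w7');snap('scene','s7');go((497,186,128),1.0)
"
```

```text
t: 7.23
tool_pos: [0.497, 0.1857, 0.1911]
tool_rot: [3.141, 0.003, 0.017]
wrist_force: [-2.1, 0.7, 0.1]
width: 0.193
d cm [ 0.07 -0.04  6.29] w deg [ 0.07  0.25 -0.04] | tcp [0.4965 0.1856 0.1909] rpy deg [179.93   0.25   0.96] F [-4.5 -1.5 -4.8] w 0.192 t 7.3333 q [ 0.23  0.42  1.85 -0.    0.88  1.79]
```

View pics/w7.png

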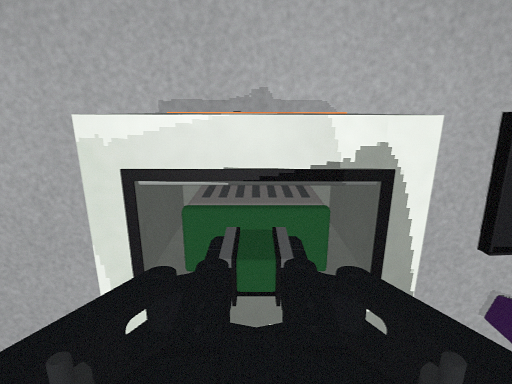

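View pics/s7.png

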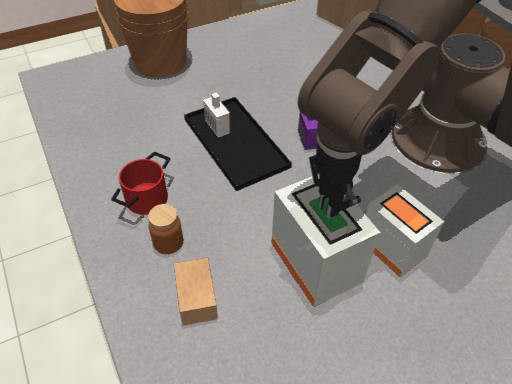

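```bash

python3 -m inch '[{"dx":0.1,"dy":0,"dz":0.7,"wx":0,"wy":0.2,"wz":0,"jaw":1},{"dx":0.1,"dy":0,"dz":1.4,"wx":0,"wy":0.2,"wz":0,"jaw":1},{"dx":0.1,"dy":0,"dz":2.1,"wx":0,"wy":0.2,"wz":0,"jaw":1},{"dx":0.1,"dy":0,"dz":2.8,"wx":0,"wy":0.2,"wz":0,"jaw":1},{"dx":0.1,"dy":0,"dz":3.5,"wx":0,"wy":0.2,"wz":0,"jaw":1},{"dx":0.1,"dy":0,"dz":4.2,"wx":0,"wy":0.2,"wz":0,"jaw":1},{"dx":0.1,"dy":0,"dz":4.9,"wx":0,"wy":0.2,"wz":0,"jaw":1},{"dx":0.1,"dy":0,"dz":5.6,"wx":0,"wy":0.2,"wz":0,"jaw":1},{"dx":0.1,"dy":0,"dz":6.1,"wx":0,"wy":0.2,"wz":0,"jaw":1},{"dx":0.1,"dy":0,"dz":6.1,"wx":0,"wy":0.2,"wz":0,"jaw":1}]' 80;  python3 -c "
from h import *
snap('wrist','w8');snap('scene','s8');go((497,186,128),1.0)
"
```

```text
t: 8.17
tool_pos: [0.4969, 0.1855, 0.1288]
tool_rot: [3.14, 0.003, 0.017]
wrist_force: [-3.9, -0.2, -5.1]
width: 0.196
d cm [ 0.06 -0.06  0.12] w deg [ 0.1   0.21 -0.04] | tcp [0.4964 0.1854 0.1292] rpy deg [179.9    0.21   0.96] F [-6.5  0.6 -6.8] w 0.194 t 8.2667 q [ 0.23  0.51  1.91 -0.    0.73  1.79]
```

View pics/w8.png

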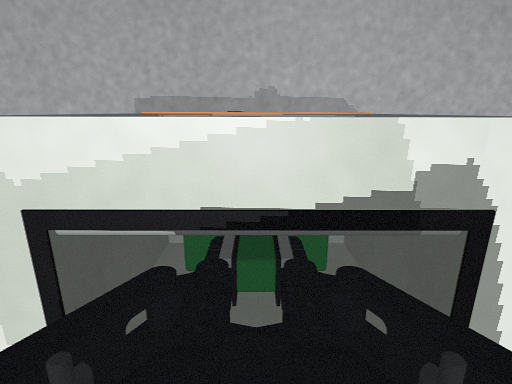

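View pics/s8.png

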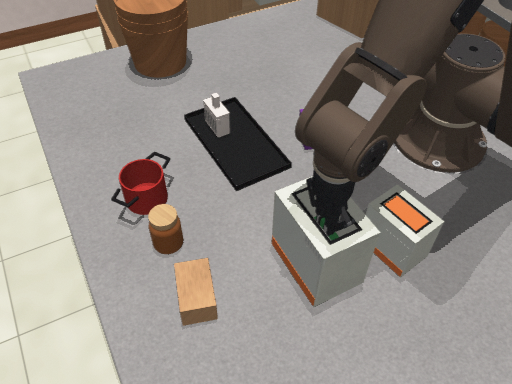

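```bash

python3 -m inch '[{"dx":0,"dy":0,"dz":0,"wx":0,"wy":0,"wz":0,"jaw":2.2},{"dx":0,"dy":0,"dz":0,"wx":0,"wy":0,"wz":0,"jaw":2.8},{"dx":0,"dy":0,"dz":0,"wx":0,"wy":0,"wz":0,"jaw":2.8},{"dx":0,"dy":0,"dz":0,"wx":0,"wy":0,"wz":0,"jaw":2.8},{"dx":0,"dy":0,"dz":0,"wx":0,"wy":0,"wz":0,"jaw":2.8},{"dx":0,"dy":0,"dz":0,"wx":0,"wy":0,"wz":0,"jaw":2.8}]';  python3 -c "
from h import *
snap('wrist','w9');snap('scene','s9');go((497,186,128),1.0)
"
```

```text
t: 8.77
tool_pos: [0.4963, 0.1855, 0.1292]
tool_rot: [3.14, 0.004, 0.017]
wrist_force: [-4.7, 0.4, -3.1]
width: 0.326
d cm [ 0.07 -0.05  0.12] w deg [ 0.1   0.22 -0.04] | tcp [0.4963 0.1855 0.1292] rpy deg [179.9    0.22   0.96] F [-5.1 -0.2 -2.8] w 0.327 t 8.8667 q [ 0.23  0.51  1.91 -0.    0.73  1.79]
```

View pics/w9.png

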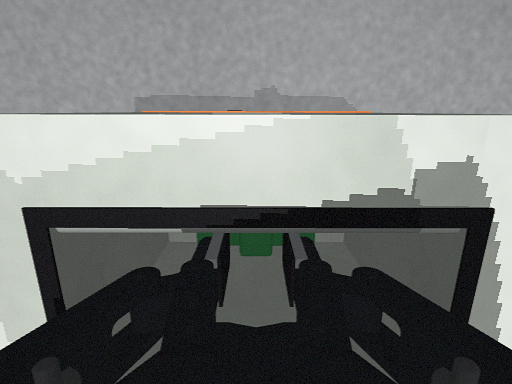

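View pics/s9.png

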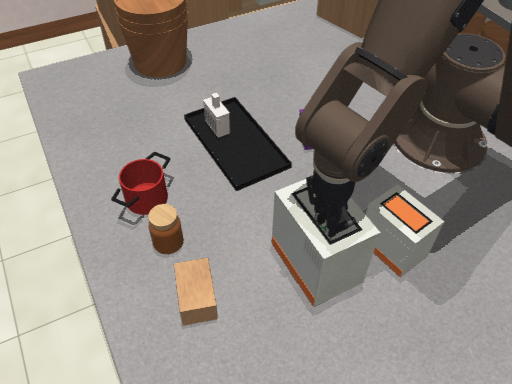

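The cartridge has dropped. Its green top now looks 119 px wide instead of 145 px, which matches about 33 mm of fall, so it is on the floor. I'll withdraw straight up.

```bash

python3 -m inch '[{"dx":0,"dy":0,"dz":-0.8,"wx":0,"wy":0,"wz":0,"jaw":2.8},{"dx":0,"dy":0,"dz":-1.6,"wx":0,"wy":0,"wz":0,"jaw":2.8},{"dx":0,"dy":0,"dz":-2.4,"wx":0,"wy":0,"wz":0,"jaw":2.8},{"dx":0,"dy":0,"dz":-3.2,"wx":0,"wy":0,"wz":0,"jaw":2.8},{"dx":0,"dy":0,"dz":-4,"wx":0,"wy":0,"wz":0,"jaw":2.8},{"dx":0,"dy":0,"dz":-4.8,"wx":0,"wy":0,"wz":0,"jaw":2.8},{"dx":0,"dy":0,"dz":-5.6,"wx":0,"wy":0,"wz":0,"jaw":2.8},{"dx":0,"dy":0,"dz":-6.4,"wx":0,"wy":0,"wz":0,"jaw":2.8},{"dx":0,"dy":0,"dz":-7.2,"wx":0,"wy":0,"wz":0,"jaw":2.8},{"dx":0,"dy":0,"dz":-8,"wx":0,"wy":0,"wz":0,"jaw":2.8}]'
python3 -m inch '[{"dx":0,"dy":0,"dz":-2,"wx":0,"wy":0,"wz":0,"jaw":2.8},{"dx":0,"dy":0,"dz":-5,"wx":0,"wy":0,"wz":0,"jaw":2.8},{"dx":0,"dy":0,"dz":-8,"wx":0,"wy":0,"wz":0,"jaw":2.8},{"dx":0,"dy":0,"dz":-11,"wx":0,"wy":0,"wz":0,"jaw":2.8},{"dx":0,"dy":0,"dz":-13,"wx":0,"wy":0,"wz":0,"jaw":2.8},{"dx":0,"dy":0,"dz":-14,"wx":0,"wy":0,"wz":0,"jaw":2.8},{"dx":0,"dy":0,"dz":-14,"wx":0,"wy":0,"wz":0,"jaw":2.8}]'
python3 -c "
from h import *
snap('wrist','w10');snap('scene','s10');go((497,-60,340),1.0)
"
```

```text
t: 9.7
tool_pos: [0.4973, 0.1856, 0.2105]
tool_rot: [3.14, 0.002, 0.017]
wrist_force: [-0.3, -0.3, 0.5]
width: 0.331
t: 10.28
tool_pos: [0.4982, 0.1859, 0.3526]
tool_rot: [3.141, -0.003, 0.017]
wrist_force: [-0.6, -0.2, 0.0]
width: 0.325
d cm [-0.45 24.57  1.  ] w deg [ 0.09  0.13 -0.05] | tcp [0.4974 0.1857 0.3496] rpy deg [1.7991e+02 1.3000e-01 9.5000e-01] F [-0.1  0.5 -1. ] w 0.33 t 10.3833 q [ 0.23  0.26  1.63 -0.    1.25  1.79]
```

View pics/w10.png

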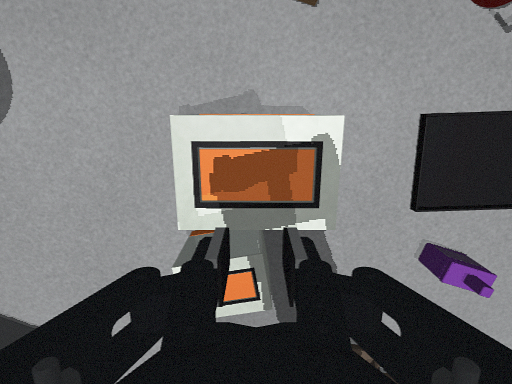

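View pics/s10.png

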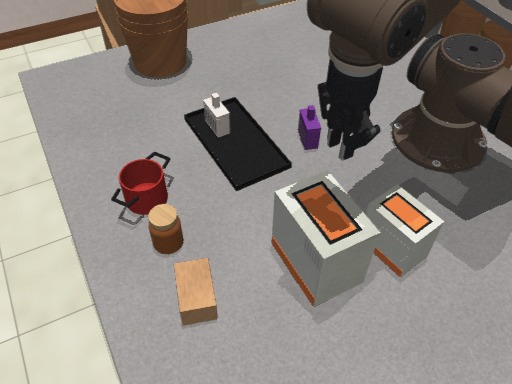

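```bash
python3 -c "
import cv2,numpy as np
a=cv2.imread('pics/s0.png') if False else cv2.imread('pics/scene0.png');b=cv2.imread('pics/s10.png')
f=lambda i:cv2.resize(i[165:305,260:385],None,fx=3,fy=3,interpolation=cv2.INTER_CUBIC)
cv2.imwrite('pics/cmp.png',np.hstack([f(a),f(b)]))"
```

```text
(no output)
```

View pics/cmp.png

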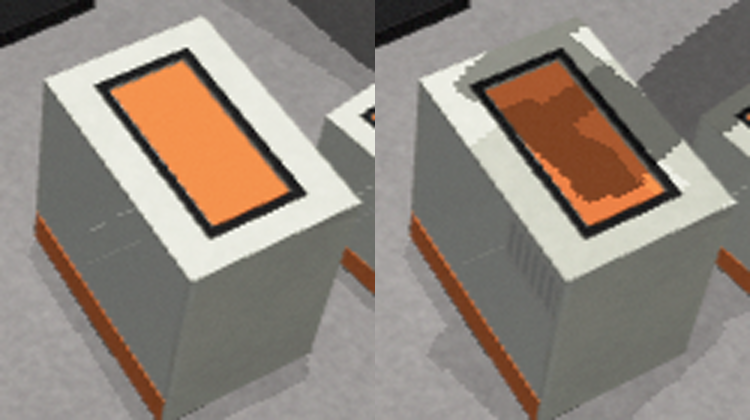

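```bash
python3 -c "
from h import *
for p in [(135,220),(180,303),(180,250),(150,285)]:
    q=(p[0]/3+260,p[1]/3+165); o,d=rays('scene',q); t=(.515-o[0])/d[0,0]; print(q,(o+t*d[0])*1000)
go((497,20,400),1.0)
"
```

```text
(305.0, 238.33333333333331) [515.         152.28859922  54.91792727]
(320.0, 266.0) [515.         215.82077713  36.54443464]
(320.0, 248.33333333333331) [515.         205.43368156  87.89868542]
(310.0, 260.0) [515.         180.62321539  10.19227064]
d cm [-0.33 16.58 -5.01] w deg [ 0.09  0.13 -0.05] | tcp [0.4974 0.1857 0.3496] rpy deg [1.7991e+02 1.3000e-01 9.5000e-01] F [-0.1  0.5 -1. ] w 0.33 t 10.3833 q [ 0.23  0.26  1.63 -0.    1.25  1.79]
```

```bash

python3 -m inch '[{"dx":0,"dy":2,"dz":0,"wx":0,"wy":0,"wz":0,"jaw":2.8},{"dx":0,"dy":5,"dz":0,"wx":0,"wy":0,"wz":0,"jaw":2.8},{"dx":0,"dy":8,"dz":0,"wx":0,"wy":0,"wz":0,"jaw":2.8},{"dx":0,"dy":11,"dz":0,"wx":0,"wy":0,"wz":0,"jaw":2.8},{"dx":0,"dy":14,"dz":0,"wx":0,"wy":0,"wz":0,"jaw":2.8},{"dx":0,"dy":17,"dz":0,"wx":0,"wy":0,"wz":0,"jaw":2.8},{"dx":0,"dy":19,"dz":0,"wx":0,"wy":0,"wz":0,"jaw":2.8},{"dx":0,"dy":20,"dz":0,"wx":0,"wy":0,"wz":0,"jaw":2.8},{"dx":0,"dy":20,"dz":0,"wx":0,"wy":0,"wz":0,"jaw":2.8}]'
python3 -c "
from h import *
im=snap('top','t11');s=snap('scene','s11')
for c in blobs(im,*ORANGE): print(c.mean(0),rect('top',c,.18))
for c in blobs(im,*PURPLE): print('purple',rect('top',c,.075))
cv2.imwrite('pics/s11z.png',cv2.resize(s[165:305,260:385,::-1],None,fx=4,fy=4,interpolation=cv2.INTER_CUBIC))
"
```

```text
t: 11.13
tool_pos: [0.5006, -0.0156, 0.3486]
tool_rot: [3.14, 0.005, 0.014]
wrist_force: [-0.5, 0.2, -0.7]
width: 0.326
[193.17449664 212.08053691] [501.8, 185.9, 118.8, 54.8, 89.6]
[175.53 289.  ] [331.2, 221.2, 80.1, 36.3, -79.4]
purple [316.7, -158.9, 69.7, 37.8, 73.2]
```

View pics/t11.png

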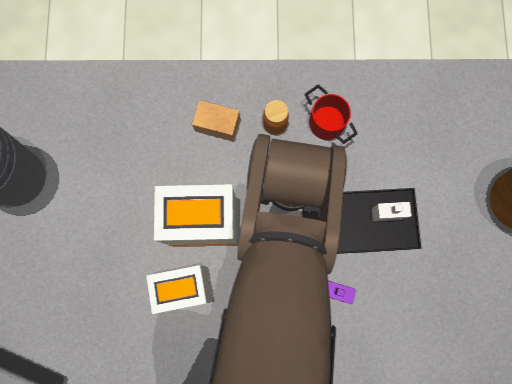

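View pics/s11z.png

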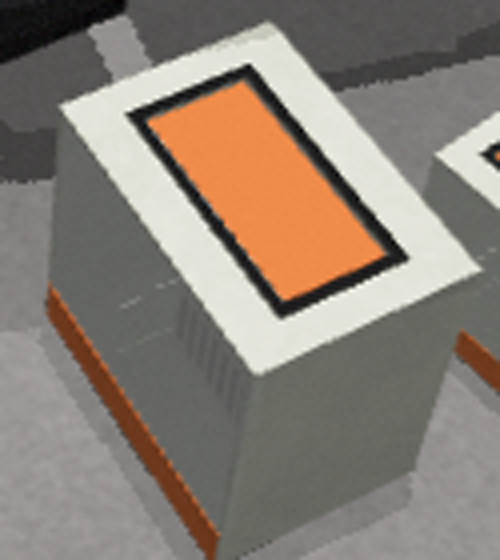

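The flap's outline matches the start (118.8 × 54.8 mm now, 118.1 × 55.0 mm then). The ribbed body shows upright through the clear wall, low in the box, and the other things are where they were. I'm handing in.

```bash
python3 -c "
from h import *
print(arm.finish_job())"
```

```text
the job is handed in; nothing more can be done
None
```

The spent cartridge (green top) is in the large white take-back box, post upwards, and I handed the job in at about 11 s. I gripped it by the post and pushed the flap down with it. I let go with the shoulder about 66 mm below the box top and the flap resting on the fingers, then withdrew straight up.

**Last checks:**
- **Cartridge:** after I let go, the wrist view showed the green post pointing up, about 33 mm lower, which puts it on the box floor. Through the clear wall its ribs show upright and low in the box.
- **Flap:** it is shut. Its outline from above (118.8 × 54.8 mm) matches the first picture (118.1 × 55.0 mm).
- **Rest of the desk:** the fresh cartridge, pot, jar, carton and small box are where they were. The arm partly hid the purple look-alike in the last top view; I saw no sign it moved and went nowhere near it.
- **Forces:** the readings I took stayed under about 10 N.

**Failed or disagreed:**
- My first move command was refused because it left out some keys; nothing moved.
- The top and wrist cameras differed by up to 2 mm on positions, so I used values in between.
- While I held the cartridge in the mouth, the wrist read a 5–7 N downward pull I hadn't expected. It shrank to about 3 N when I let go and was gone once the fingers were out.

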